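Open the line tester case and switch it on

ROBOT

A 6-joint arm with a two-finger parallel gripper is mounted at the origin on the work surface. World frame = base frame: x ahead of the robot, y to its left, z up, the work surface at z = 0. Lengths are in m, angles in degrees, forces in N, time in s.
With the tool pointing down it reaches from about 0.375 to 0.9 m from the base axis. Payload 3.1 kg.
Tool frame: the origin (TCP) lies at the very end of the fingers, on their centre line; the grasp point (between the pads) lies 19 mm behind it; z points along the fingers, y is the line along which they close (so a half turn about z gives the same grasp; the last joint's range is limited). The gripper opens to 87 mm and grips with 3 to 60 N. Pads are 19 mm wide; open, the fingers measure 117 mm over their backs; the gripper's body (75 mm by 190 mm) begins 51 mm behind the grasp point.
Start: joints at [-84.253, 30.224, 82.088, -0, 67.689, -10.227], TCP at [0.172, -0.601, 0.223] pointing down, gripper open.
Joint ranges: [-176.69, 176.69], [-43.24, 126.21], [12.49, 139.97], [-82, 262], [0, 151.66], [-163.58, 163.58]. Speed limits (degrees/s): [159.86, 159.86, 180, 180, 180, 180].

INTERFACE

Orientations are given as a 3x3 rotation matrix whose columns are the frame's x, y, z axes.
In Python, from rig import bot gives the robot as it stands.
- The arm moves only by the tool move_arm, never from a script. Its argument "increments" is a list of rows, each an object with "xyz": the shift along the tool's x, y, z in mm, a list of three; "roll": the turn about the tool's z in rad; "grip": the opening in per cent of the stroke, from 0 (shut) to 100 (fully open). A call has 1 to 5 rows; each row shifts and turns the commanded pose from where the row before left it, along the tool's axes as they then stand; what a row does not reach is not made up. A row lasts 1/12 s, in which the tool goes at most 41.7 mm and 7.16 degrees, less where a joint would pass 70% of its speed; a pose out of reach is approached as far as the arm can. A call is refused whole if a number of a shift passes 41.7 or a number of a turn 0.125, either way. A call with a gripper value outside its range is refused whole. The fingers move at their own pace and stop on an object; the grip force is fixed at half the most. Time passes only in rows, so rows that do not move let the fingers close. It gives the time, the measured TCP pose, the force, the opening and the grip force at its end, in the units of the state.
- bot.read_state(): the state, without advancing time (a new reading comes with each control period).
- bot.capture(name): name is "scene" or "top" or "wrist"; returns (picture, depth): 480x640x3 uint8, red, green, blue; 480x640 float32, m along the optical axis (not along the pixel's ray), 0 where there is no reading.
- bot.camera_model(name): a dict with "intrinsics" (3x3 intrinsics, pixels), "D" ([k1, k2, p1, p2, k3] as OpenCV has them; the pictures are not rectified), "rvec" (rotation vector, rad) and "tvec" (3), from world to camera coordinates, as OpenCV has them; the wrist camera has in their place "tool_from_camera" (4x4, takes a point from camera to tool coordinates, whose origin is the TCP and whose axes are the flange's). Camera axes: x right, y down, z forward; pixel columns grow to the right and rows downward; lengths in m; the calibration is good to about 2 mm. A picture is of the moment at which its call begins: read the wrist's pose just before it. camera_model takes no time and is no camera call.
- bot.hand_in(): hands the job in; it is judged then, once.
Trained networks look in the newest picture that a camera, given by its name, has taken for a name from the list of things; names that differ only in an ending like _2 or _b are one class to them, and where a whole thing is asked for, a point or a joint stands for the part that bears it (a point fixed in the world has none). Each returns a list of dicts, best first, with "conf" (0 to 1); they miss things now and then, are a little off and sometimes report something else, mostly with a low value. They report only what shows in the picture. A call takes as long as a camera call.
- bot.spot_in(label, camera): "at" ([x, y, z] in m, in the coordinates of the camera as it stood for that picture, good to about 4 mm: the middle of the surface that is visible of it).
- bot.trace(label, camera): "mask" (480x640 bool, what is visible of it).
The state is a dict: "time_s": time; "joint_positions": joint angles; "qvel": joint speeds; "tau": joint torques, N m; "position": TCP position; "tcp_rot": TCP orientation; "force": force on the tool from outside, world axes, zero at the start; "moment": the same for the moment, N m; "opening": opening from 0.0 (shut) to 1.0 (fully open); "grasp_force": force on a finger pad.
Only numpy, scipy, OpenCV 4.12 (cv2) and the standard library are available. Lean on these libraries where they do the work, as an engineer would, in place of code of your own. Each camera call takes 0.05 s, during which the arm holds its last target. There are 200 camera calls.

TASK

With closed fingertips, push the tester case's lid up by its front lip and right over past upright, so that it stays leaning open by its own weight; then press the round push button inside (on the right as seen from the lip) all the way down and let it go. Only push and press, gently: nothing is to be gripped or picked up, the case must stay put on the bench, and the things standing around it are to be left alone.

Things in the scene. Friction and masses are not known exactly. Their poses are not given: they have to be found in the camera images.
- case: grey plastic line-tester case, loose on the bench, about 2.6 kg. Body 140 mm deep (its x), 200 mm wide (its y), 85 mm high, without the lid. Origin: centre of its underside; x points from the front (lip side) to the hinge side, y to the left, z up. Inside, a black panel lies 55 mm above the underside, between 6 mm walls; it carries the button, flat sockets and display, and to the left (25 mm in front of the centre, 55 mm left of it) a fixed dial 26 mm across and 16 mm high
- lid (a joint): angle of the case's lid, rad: 0 closed, grows as it opens upwards and away from the lip side, stop at 2.0. A flat plate 140 x 200 mm, 10 mm thick, about 0.14 kg, hinged along the case's rear top edge. The hinge is nearly frictionless: let go short of upright (about 1.5) it falls shut, beyond about 1.65 it falls open to the stop and stays
- lid_hinge (a point): middle of the hinge line: rear top edge of the case, 70 mm behind the case's centre, 85 mm above the bench, at the level of the lid's underside; the hinge line runs along the case's y
- lip_edge (a point): middle of the outer edge of the lid's front lip, at the level of the lip's underside; moves with the lid (164 mm from the hinge line). The lip is a tongue 80 mm wide and 6 mm thick that stands 24 mm out from the front wall of the case, with free space below it down to the bench
- button_top (a point): centre of the top of the round push button, 28 mm across, in a dark housing on the panel inside the case, 25 mm in front of the case's centre and 45 mm to its right; covered while the lid is shut. Pressed straight down
- button (a joint): travel of the button, m: 0 released, 0.006 fully down; springs back; fully down takes 4 N
- screwdriver: bystander: screwdriver lying left of the case, about 200 mm long; origin at mid-length, on its underside
- tape: bystander: black roll of tape lying flat to the right of the case, 90 mm across, 19 mm high; origin centre of underside
- mug: bystander: white mug, 80 mm across, 95 mm high, standing to the right of the case; origin centre of underside

How it is judged (in metres and radians):
On the way, in this order (a step that is already met when the one before it is completed fails the run):
1. the lid leans open past upright, against its stop (value of joint lid above 1.85 rad), for 0.2 s.
2. the button is pressed down while the lid stands open (value of joint button above 0.0045 m and value of joint lid above 1.8 rad), for 0.1 s.
At the end, for the whole second after the job is handed in: The lid leans open by itself beyond 1.85 rad and is at rest, the button has sprung back (under 1.5 mm), the case stands flat within 30 mm of where it was, and screwdriver, tape and mug are within 30 mm of where they were (value of joint lid above 1.85 rad and value of joint button below 0.0015 m and distance of each of case, screwdriver, tape, mug from where it was at the start of the episode below 0.03 m and angle between case's own z axis and vertical below 0.03 rad and linear speed of case below 0.02 m/s and velocity of joint lid below 0.1 rad/s); the robot touches nothing.
It fails at once if the case is lifted, tipped or shoved away (more than 30 mm, or tilted more than 0.12 rad) (distance of case from where it was at the start of the episode above 0.03 m or angle between case's own z axis and vertical above 0.12 rad).
It fails at once if the lid is pinched or forced: the fingers bear on it with more than 35 N (contact force between the fingers and lid above 35 N).
It fails at once if a bystander is lifted, carried or knocked away (more than 30 mm) (distance of any of screwdriver, tape, mug from where it was at the start of the episode above 0.03 m).
It also fails if it takes over 51 s, if anything falls off the work surface, if the arm or the gripper's body presses on something with over 40 N, if the wrist force passes 120 N, or if a joint passes its speed limit or range.

## Working session

There is one attempt and no reset: what is moved stays moved. The work goes in short steps, Python scripts to look and compute and a tool call to move; the robot and the scene stay as the last step left them, time stands still between calls to the robot, and variables do not carry over. Pictures are saved under pics/ and viewed, at most 10 in all, crops included, and the job is handed in when it is done.

Besides the shell and the picture viewer there is one more tool, called after "Request:" as name(argument=value, ...), one argument or row to a line, values as JSON. move_arm: Moves the arm, as the interface text tells. Its arguments: {"type":"object","properties":{"increments":{"type":"array"}},"required":["increments"]}

```bash
mkdir -p pics; ls
cat > h.py <<'E'
import numpy as np, cv2
from rig import bot
def cam(name):
    m=bot.camera_model(name); K=np.array(m["intrinsics"]);D=np.array(m["D"])
    R=cv2.Rodrigues(np.array(m["rvec"],float))[0]; t=np.array(m["tvec"],float).ravel()
    return K,D,R,t
def c2w(name,p):
    K,D,R,t=cam(name); return (np.atleast_2d(p)-t)@R
def mask_pts(name,mask,depth):
    K,D,R,t=cam(name); v,u=np.nonzero(mask&(depth>0))
    n=cv2.undistortPoints(np.stack([u,v],1).astype(float).reshape(-1,1,2),K,D).reshape(-1,2)
    z=depth[v,u][:,None]; return c2w(name,np.hstack([n*z,z]))
E
python3 - <<'E'
from h import *
s=bot.read_state(); print(s["time_s"],s["position"],np.round(s["tcp_rot"],3),s["force"])
ims=[]
for n in ["scene","top"]:
    im,d=bot.capture(n); ims.append(im); np.save(n+"_d.npy",d)
    for l in ["case","lid","lip_edge","screwdriver","tape","mug"]:
        r=bot.spot_in(l,n)
        for q in r[:2]: print(n,l,round(q["conf"],2),c2w(n,q["at"]).round(3))
    cv2.imwrite(f"pics/{n}.png",im[:,:,::-1])
E
```

```text
pics
0.0 [ 0.17191713 -0.60015013  0.22158965] [[ 0.961  0.275 -0.   ]
 [ 0.275 -0.961  0.002]
 [ 0.    -0.002 -1.   ]] [ 0.34851351 -0.00133295 -0.17881111]
scene case 0.6 [[0.671 0.036 0.086]]
scene lid 0.63 [[0.651 0.064 0.096]]
scene lip_edge 0.62 [[0.655 0.068 0.093]]
scene lip_edge 0.36 [[ 0.747 -0.126  0.013]]
scene tape 0.77 [[ 0.748 -0.124  0.018]]
scene mug 0.69 [[ 0.628 -0.13   0.059]]
top case 0.86 [[0.639 0.087 0.093]]
top lid 0.88 [[0.643 0.087 0.097]]
top lip_edge 0.73 [[0.644 0.086 0.1  ]]
top screwdriver 0.86 [[0.527 0.279 0.023]]
top tape 0.71 [[ 0.745 -0.119  0.023]]
top tape 0.5 [[0.53  0.284 0.023]]
top mug 0.94 [[ 0.622 -0.127  0.007]]
```

View pics/top.png

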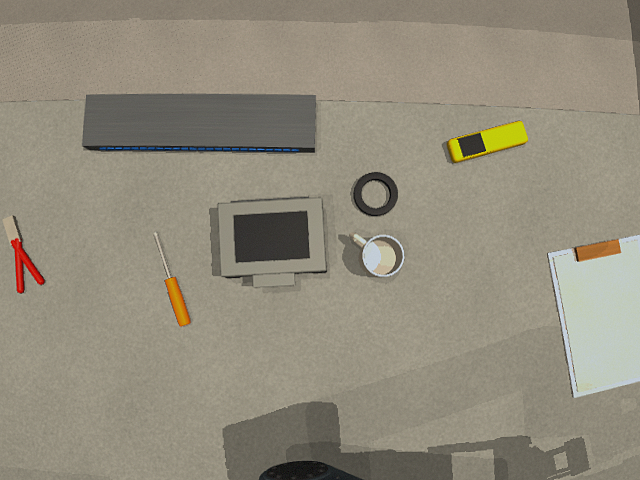

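View pics/scene.png

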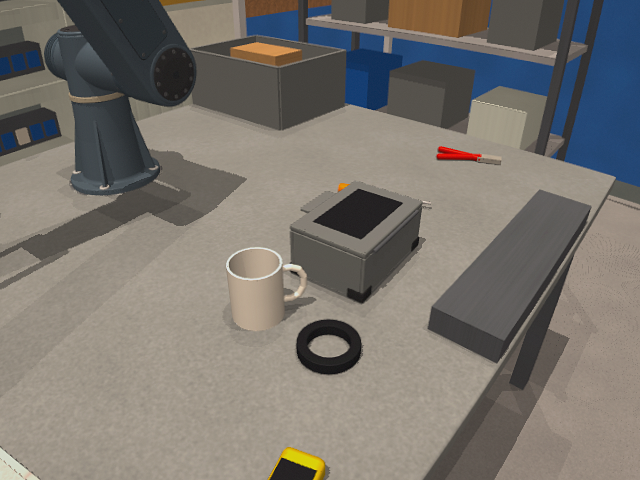

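Run:
```python
from h import *
im,d=bot.capture("top")
m=bot.trace("lid","top")[0]["mask"]
P=mask_pts("top",m,d); print(len(P), np.percentile(P[:,2],[1,10,50,90,99]))
T=P[(P[:,2]>.088)&(P[:,2]<.108)]; 
H=cv2.convexHull(T[:,:2].astype(np.float32)); print(cv2.approxPolyDP(H,0.006,True).reshape(-1,2).round(4))
print(cv2.minAreaRect(T[:,:2].astype(np.float32)), np.median(T[:,2]))
A=mask_pts("top",d>0,d)
S=A[(A[:,2]>.03)&(A[:,2]<.25)]
for l in ["screwdriver","tape","mug"]:
    Q=mask_pts("top",bot.trace(l,"top")[0]["mask"],d); print(l,Q.min(0).round(3),Q.max(0).round(3))
```

```text
8323 [0.08785933 0.09247483 0.09595904 0.09892708 0.10114241]
[[ 0.7186 -0.0068]
 [ 0.708   0.1853]
 [ 0.573   0.1787]
 [ 0.5519  0.1161]
 [ 0.5571  0.0409]
 [ 0.5843 -0.0129]]
((0.6357343196868896, 0.08536408096551895), (0.1659359335899353, 0.19928018748760223), 4.36356782913208) 0.09598831238790279
screwdriver [ 0.467  0.251 -0.006] [0.656 0.339 0.03 ]
tape [ 0.699 -0.162  0.   ] [ 0.789 -0.076  0.028]
mug [ 0.575 -0.18  -0.004] [ 0.664 -0.063  0.101]
```

The top view shows the lid at about (218–323, 198–275) with the lip at (273, 280), facing the robot. The mug's handle is at (355, 240), the tape at (376, 194) and the screwdriver at (170, 280). The tool stays vertical, so I'll press the finger's side on the lip edge and go up and over. First I align, close and approach high.

Request:
move_arm(
  increments=[
    {"xyz": [0,0,0],"roll": 0.1,"grip": 0},
    {"xyz": [0,0,0],"roll": 0.109,"grip": 0},
    {"xyz": [20,-32.5,0],"roll": 0,"grip": 0},
    {"xyz": [20,-32.5,0],"roll": 0,"grip": 0},
    {"xyz": [20,-32.5,0],"roll": 0,"grip": 0},
  ],
)

```text
time_s: 1.37
position: [0.2252, -0.4985, 0.2223]
tcp_rot: [[0.998, 0.068, 0.0], [0.068, -0.998, 0.0], [0.0, -0.0, -1.0]]
force: [0.8, 0.1, 0.6]
opening: 0.707
grasp_force: 0.0
```

Request:
move_arm(
  increments=[
    {"xyz": [20,-32.5,0],"roll": 0,"grip": 0},
    {"xyz": [20,-32.5,0],"roll": 0,"grip": 0},
    {"xyz": [20,-32.5,0],"roll": 0,"grip": 0},
    {"xyz": [20,-32.5,0],"roll": 0,"grip": 0},
    {"xyz": [20,-32.5,0],"roll": 0,"grip": 0},
  ],
)

```text
time_s: 1.78
position: [0.3141, -0.3288, 0.2228]
tcp_rot: [[0.998, 0.069, 0.0], [0.069, -0.998, -0.001], [0.0, 0.001, -1.0]]
force: [0.8, -0.3, -0.9]
opening: 0.328
grasp_force: 0.0
```

Request:
move_arm(
  increments=[
    {"xyz": [20,-32.5,0],"roll": 0,"grip": 0},
    {"xyz": [20,-32.5,0],"roll": 0,"grip": 0},
    {"xyz": [20,-32.5,0],"roll": 0,"grip": 0},
    {"xyz": [20,-32.5,0],"roll": 0,"grip": 0},
    {"xyz": [20,-32.5,0],"roll": 0,"grip": 0},
  ],
)

```text
time_s: 2.2
position: [0.4026, -0.1596, 0.2229]
tcp_rot: [[0.998, 0.069, 0.001], [0.069, -0.998, -0.001], [0.001, 0.001, -1.0]]
force: [0.8, 0.1, -0.1]
opening: 0.023
grasp_force: 0.0
```

Request:
move_arm(
  increments=[
    {"xyz": [20,-32.5,0],"roll": 0,"grip": 0},
    {"xyz": [20,-32.5,0],"roll": 0,"grip": 0},
    {"xyz": [20,-32.5,0],"roll": 0,"grip": 0},
    {"xyz": [0,-32.5,0],"roll": 0,"grip": 0},
    {"xyz": [0,-32.5,0],"roll": 0,"grip": 0},
  ],
)

```text
time_s: 2.62
position: [0.4516, 0.0067, 0.2228]
tcp_rot: [[0.998, 0.07, 0.002], [0.07, -0.998, -0.0], [0.002, 0.0, -1.0]]
force: [0.0, -0.3, -0.7]
opening: -0.001
grasp_force: 0.0
```

Request:
move_arm(
  increments=[
    {"xyz": [11,-22,30],"roll": 0,"grip": 0},
    {"xyz": [11,-22,30],"roll": 0,"grip": 0},
    {"xyz": [11,-21,30],"roll": 0,"grip": 0},
    {"xyz": [11,0,34],"roll": 0,"grip": 0},
    {"xyz": [11,0,34],"roll": 0,"grip": 0},
  ],
)

```text
time_s: 3.03
position: [0.5016, 0.0753, 0.0636]
tcp_rot: [[0.997, 0.073, 0.002], [0.073, -0.997, -0.0], [0.002, 0.0, -1.0]]
force: [0.1, -0.2, 0.4]
opening: 0.005
grasp_force: 0.0
```

Run:
```python
from h import *
s=bot.read_state(); print(s["position"],s["force"])
im,d=bot.capture("wrist"); cv2.imwrite("pics/w1.png",im[:,:,::-1])
M=np.array(bot.camera_model("wrist")["tool_from_camera"])
for q in bot.spot_in("lid","wrist")[:1]: print(q["conf"], np.array(s["tcp_rot"])@(M@np.r_[q["at"],1])[:3]+s["position"])
```

```text
[0.50162922 0.07528272 0.06360179] [ 0.07679695 -0.22719467  0.44200699]
0.7 [0.59123314 0.08417547 0.09221323]
```

View pics/w1.png

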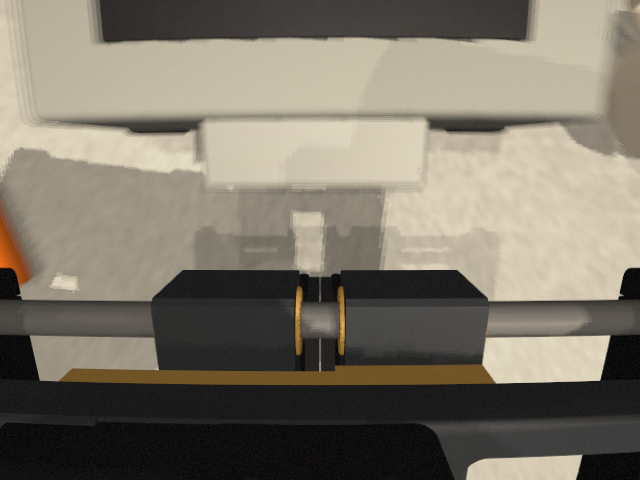

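The wrist view shows the lip front edge at row 187, columns 205–425. The closed fingers are centred on it at about column 320. Now I'll creep to contact.

Request:
move_arm(
  increments=[
    {"xyz": [15,0,0],"roll": 0,"grip": 0},
    {"xyz": [15,0,0],"roll": 0,"grip": 0},
    {"xyz": [4,0,0],"roll": 0,"grip": 0},
    {"xyz": [2,0,0],"roll": 0,"grip": 0},
    {"xyz": [2,0,0],"roll": 0,"grip": 0},
  ],
)

```text
time_s: 3.55
position: [0.5384, 0.0762, 0.0662]
tcp_rot: [[0.998, 0.069, 0.001], [0.069, -0.998, -0.0], [0.001, 0.0, -1.0]]
force: [0.3, 0.5, 0.2]
opening: 0.004
grasp_force: 0.0
```

Request:
move_arm(
  increments=[
    {"xyz": [1,0,0],"roll": 0,"grip": 0},
    {"xyz": [1,0,0],"roll": 0,"grip": 0},
    {"xyz": [0,0,0],"roll": 0,"grip": 0},
  ],
)

```text
time_s: 3.8
position: [0.5403, 0.0765, 0.065]
tcp_rot: [[0.998, 0.07, 0.0], [0.07, -0.998, -0.0], [0.0, 0.0, -1.0]]
force: [0.0, -1.1, -0.0]
opening: 0.007
grasp_force: 0.0
```

Request:
move_arm(
  increments=[
    {"xyz": [1,0,0],"roll": 0,"grip": 0},
    {"xyz": [1,0,0],"roll": 0,"grip": 0},
    {"xyz": [0,0,0],"roll": 0,"grip": 0},
  ],
)

```text
time_s: 4.05
position: [0.5407, 0.0767, 0.0643]
tcp_rot: [[0.998, 0.07, -0.004], [0.07, -0.998, -0.0], [-0.004, -0.0, -1.0]]
force: [-4.6, -1.2, 3.3]
opening: 0.006
grasp_force: 2.2
```

Request:
move_arm(
  increments=[
    {"xyz": [1,0,0],"roll": 0,"grip": 0},
    {"xyz": [1,0,0],"roll": 0,"grip": 0},
    {"xyz": [0,0,0],"roll": 0,"grip": 0},
  ],
)

```text
time_s: 4.3
position: [0.5406, 0.0767, 0.0642]
tcp_rot: [[0.997, 0.07, -0.009], [0.07, -0.998, -0.0], [-0.009, -0.0, -1.0]]
force: [-7.8, -1.9, 7.0]
opening: 0.005
grasp_force: 3.9
```

Request:
move_arm(
  increments=[
    {"xyz": [0,0,-2],"roll": 0,"grip": 0},
    {"xyz": [0,0,-2],"roll": 0,"grip": 0},
    {"xyz": [0,0,-2],"roll": 0,"grip": 0},
    {"xyz": [0,0,-2],"roll": 0,"grip": 0},
    {"xyz": [0,0,-2],"roll": 0,"grip": 0},
  ],
)

```text
time_s: 4.72
position: [0.541, 0.0768, 0.0735]
tcp_rot: [[0.997, 0.07, -0.008], [0.07, -0.998, -0.0], [-0.008, -0.0, -1.0]]
force: [-5.5, -1.2, -0.9]
opening: 0.006
grasp_force: 2.7
```

Request:
move_arm(
  increments=[
    {"xyz": [0.3,0,-3],"roll": 0,"grip": 0},
    {"xyz": [0.3,0,-3],"roll": 0,"grip": 0},
    {"xyz": [0.4,0,-3],"roll": 0,"grip": 0},
    {"xyz": [0.4,0,-3],"roll": 0,"grip": 0},
    {"xyz": [0.5,0,-3],"roll": 0,"grip": 0},
  ],
)

```text
time_s: 5.13
position: [0.5427, 0.0769, 0.0885]
tcp_rot: [[0.997, 0.07, -0.008], [0.07, -0.998, -0.0], [-0.008, -0.0, -1.0]]
force: [-5.5, -1.8, 1.2]
opening: 0.003
grasp_force: 3.0
```

Run:
```python
from h import *
im,d=bot.capture("scene"); cv2.imwrite("pics/s2.png",im[120:340,200:480,::-1])
```

```text
(no output)
```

View pics/s2.png

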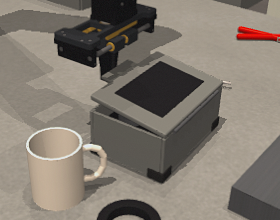

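The lid is lifting: the scene crop shows a gap along the front and right side around (140, 118). I'll continue on the arc.

Request:
move_arm(
  increments=[
    {"xyz": [0.6,0,-4],"roll": 0,"grip": 0},
    {"xyz": [0.7,0,-4],"roll": 0,"grip": 0},
    {"xyz": [0.8,0,-4],"roll": 0,"grip": 0},
    {"xyz": [0.9,0,-4],"roll": 0,"grip": 0},
    {"xyz": [1.1,0,-4],"roll": 0,"grip": 0},
  ],
)

```text
time_s: 5.6
position: [0.5472, 0.0772, 0.1087]
tcp_rot: [[0.998, 0.07, -0.008], [0.07, -0.998, -0.0], [-0.008, -0.0, -1.0]]
force: [-5.3, -1.5, 1.4]
opening: 0.005
grasp_force: 2.9
```

Request:
move_arm(
  increments=[
    {"xyz": [1.5,0,-5],"roll": 0,"grip": 0},
    {"xyz": [1.7,0,-5],"roll": 0,"grip": 0},
    {"xyz": [1.9,0,-5],"roll": 0,"grip": 0},
    {"xyz": [2.1,0,-5],"roll": 0,"grip": 0},
    {"xyz": [2.3,0,-5],"roll": 0,"grip": 0},
  ],
)

```text
time_s: 6.02
position: [0.5568, 0.078, 0.1338]
tcp_rot: [[0.998, 0.07, -0.008], [0.07, -0.998, -0.0], [-0.008, -0.001, -1.0]]
force: [-6.1, -1.5, 2.4]
opening: 0.006
grasp_force: 3.0
```

Request:
move_arm(
  increments=[
    {"xyz": [1.5,0,-6],"roll": 0,"grip": 0},
    {"xyz": [2.8,0,-6],"roll": 0,"grip": 0},
    {"xyz": [3.1,0,-6],"roll": 0,"grip": 0},
    {"xyz": [3.5,0,-6],"roll": 0,"grip": 0},
    {"xyz": [3.9,0,-6],"roll": 0,"grip": 0},
  ],
)

```text
time_s: 6.43
position: [0.576, 0.0791, 0.1653]
tcp_rot: [[0.998, 0.07, 0.002], [0.07, -0.998, 0.0], [0.002, -0.0, -1.0]]
force: [-1.2, 0.3, 0.3]
opening: 0.006
grasp_force: 0.4
```

Request:
move_arm(
  increments=[
    {"xyz": [4.3,0,-5],"roll": 0,"grip": 0},
    {"xyz": [4.7,0,-5],"roll": 0,"grip": 0},
    {"xyz": [5,0,-5],"roll": 0,"grip": 0},
    {"xyz": [5,0,-5],"roll": 0,"grip": 0},
    {"xyz": [5,0,-4],"roll": 0,"grip": 0},
  ],
)

```text
time_s: 6.85
position: [0.5999, 0.0805, 0.1893]
tcp_rot: [[0.998, 0.07, 0.001], [0.07, -0.998, -0.0], [0.001, 0.0, -1.0]]
force: [-0.3, 0.3, 1.5]
opening: 0.004
grasp_force: 0.6
```

Request:
move_arm(
  increments=[
    {"xyz": [7,0,-5],"roll": 0,"grip": 0},
    {"xyz": [8,0,-5],"roll": 0,"grip": 0},
    {"xyz": [9,0,-4],"roll": 0,"grip": 0},
    {"xyz": [9,0,-4],"roll": 0,"grip": 0},
    {"xyz": [9,0,-3],"roll": 0,"grip": 0},
  ],
)

```text
time_s: 7.27
position: [0.6422, 0.0833, 0.2103]
tcp_rot: [[0.998, 0.07, 0.002], [0.07, -0.998, -0.0], [0.002, 0.001, -1.0]]
force: [-1.3, -0.0, -0.6]
opening: 0.006
grasp_force: 0.2
```

Request:
move_arm(
  increments=[
    {"xyz": [9,0,-3],"roll": 0,"grip": 0},
    {"xyz": [9,0,-2],"roll": 0,"grip": 0},
    {"xyz": [9,0,-2],"roll": 0,"grip": 0},
    {"xyz": [9,0,-1],"roll": 0,"grip": 0},
    {"xyz": [9,0,0],"roll": 0,"grip": 0},
  ],
)

```text
time_s: 7.68
position: [0.6873, 0.0864, 0.2181]
tcp_rot: [[0.998, 0.07, 0.002], [0.07, -0.998, -0.0], [0.002, 0.001, -1.0]]
force: [-0.3, -0.5, 0.1]
opening: 0.007
grasp_force: 0.1
```

Run:
```python
from h import *
im,d=bot.capture("scene"); cv2.imwrite("pics/s3.png",im[60:340,200:520,::-1])
```

```text
(no output)
```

View pics/s3.png

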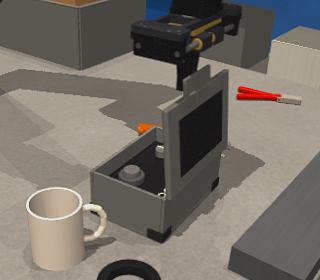

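The lid is near upright, and the button and dial are visible inside at about (130, 172) and (160, 150). I'll ease it past the balance point.

Request:
move_arm(
  increments=[
    {"xyz": [6,0,0],"roll": 0,"grip": 0},
    {"xyz": [6,0,0],"roll": 0,"grip": 0},
    {"xyz": [6,0,0],"roll": 0,"grip": 0},
    {"xyz": [6,0,0],"roll": 0,"grip": 0},
    {"xyz": [6,0,0],"roll": 0,"grip": 0},
  ],
)

```text
time_s: 8.15
position: [0.7161, 0.0887, 0.2175]
tcp_rot: [[0.998, 0.07, -0.0], [0.07, -0.998, -0.0], [-0.0, 0.0, -1.0]]
force: [-0.1, -0.5, -0.0]
opening: 0.0
grasp_force: 0.0
```

Request:
move_arm(
  increments=[
    {"xyz": [6,0,0],"roll": 0,"grip": 0},
    {"xyz": [6,0,0],"roll": 0,"grip": 0},
    {"xyz": [6,0,0],"roll": 0,"grip": 0},
    {"xyz": [6,0,0],"roll": 0,"grip": 0},
    {"xyz": [6,0,0],"roll": 0,"grip": 0},
  ],
)

```text
time_s: 8.57
position: [0.7461, 0.0909, 0.2176]
tcp_rot: [[0.998, 0.07, 0.0], [0.07, -0.998, -0.0], [0.0, 0.0, -1.0]]
force: [0.9, 0.9, -0.7]
opening: 0.002
grasp_force: 0.0
```

Request:
move_arm(
  increments=[
    {"xyz": [0,0,0],"roll": 0,"grip": 0},
    {"xyz": [-20,0,0],"roll": 0,"grip": 0},
    {"xyz": [-40,0,0],"roll": 0,"grip": 0},
    {"xyz": [-40,0,0],"roll": 0,"grip": 0},
    {"xyz": [-40,0,0],"roll": 0,"grip": 0},
  ],
)

```text
time_s: 8.98
position: [0.604, 0.081, 0.2173]
tcp_rot: [[0.998, 0.07, -0.0], [0.07, -0.998, -0.0], [-0.0, -0.0, -1.0]]
force: [1.0, 0.6, 0.4]
opening: 0.004
grasp_force: 0.0
```

Request:
move_arm(
  increments=[
    {"xyz": [-40,0,0],"roll": 0,"grip": 0},
    {"xyz": [-40,0,0],"roll": 0,"grip": 0},
    {"xyz": [-40,0,0],"roll": 0,"grip": 0},
    {"xyz": [0,0,0],"roll": 0,"grip": 0},
  ],
)

```text
time_s: 9.32
position: [0.4727, 0.0737, 0.2155]
tcp_rot: [[0.997, 0.07, -0.018], [0.07, -0.998, 0.001], [-0.018, -0.002, -1.0]]
force: [-1.9, -0.9, -1.5]
opening: 0.007
grasp_force: 0.0
```

Run:
```python
from h import *
im,d=bot.capture("top"); cv2.imwrite("pics/t4.png",cv2.resize(im[160:310,130:430,::-1],None,fx=2.5,fy=2.5))
for l in ["button_top","button","case","lid","mug","tape","screwdriver"]:
    for q in bot.spot_in(l,"top")[:2]: print("top",l,round(q["conf"],2),c2w("top",q["at"]).round(4))
A=mask_pts("top",d>0,d)
S=A[(A[:,2]>.075)&(A[:,2]<.1)&(A[:,0]>.55)&(A[:,0]<.75)&(A[:,1]>-.05)&(A[:,1]<.22)]
print("rim",cv2.minAreaRect(S[:,:2].astype(np.float32)),len(S))
m=bot.trace("button","top")
if m: P=mask_pts("top",m[0]["mask"],d); print("btn",len(P),P.min(0),P.max(0),np.median(P,0))
im,d=bot.capture("scene")
for l in ["button_top","button"]:
    for q in bot.spot_in(l,"scene")[:2]: print("scene",l,round(q["conf"],2),c2w("scene",q["at"]).round(4))
im,d=bot.capture("wrist"); s=bot.read_state(); cv2.imwrite("pics/w4.png",im[:,:,::-1])
M=np.array(bot.camera_model("wrist")["tool_from_camera"])
for l in ["button_top","button"]:
  for q in bot.spot_in(l,"wrist")[:2]: print("wrist",l,q["conf"], np.array(s["tcp_rot"])@(M@np.r_[q["at"],1])[:3]+s["position"])
```

```text
top button_top 0.47 [[0.6229 0.0397 0.0759]]
top button 0.68 [[0.7491 0.0982 0.1656]]
top button 0.58 [[0.6268 0.0371 0.0794]]
top case 0.65 [[0.7042 0.091  0.0828]]
top lid 0.97 [[0.7536 0.0934 0.1633]]
top lid 0.51 [[ 0.6211 -0.1272  0.0058]]
top mug 0.61 [[ 0.6209 -0.1255  0.005 ]]
top tape 0.62 [[ 0.7439 -0.1183  0.019 ]]
top screwdriver 0.88 [[0.5272 0.2794 0.0219]]
rim ((0.6505093574523926, 0.08664588630199432), (0.14779093861579895, 0.19978779554367065), 4.471106052398682) 1765
btn 170 [0.61097621 0.02761403 0.06481197] [0.63801655 0.0528594  0.08327652] [0.62411678 0.03924109 0.07691361]
scene button_top 0.48 [[0.628  0.0312 0.0726]]
scene button 0.57 [[0.6282 0.0353 0.0774]]
wrist button_top 0.96 [0.6193952  0.03937569 0.07774826]
wrist button 0.91 [0.6225146  0.04340228 0.07647707]
```

View pics/t4.png

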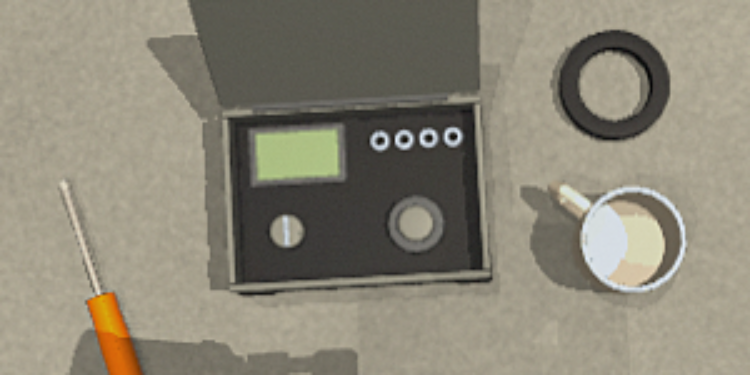

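View pics/w4.png

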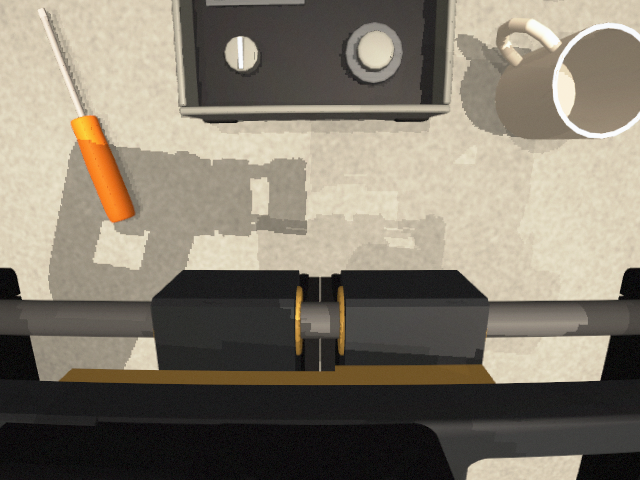

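The lid leans open at its stop. The button is at about (415, 223) in the top crop and (376, 50) in the wrist view, which gives world ≈ (0.624, 0.0395, 0.078). I'll move over it.

Request:
move_arm(
  increments=[
    {"xyz": [36,11,0],"roll": 0,"grip": 0},
    {"xyz": [36,11,0],"roll": 0,"grip": 0},
    {"xyz": [36,11,0],"roll": 0,"grip": 0},
    {"xyz": [26,11,0],"roll": 0,"grip": 0},
    {"xyz": [0,0,0],"roll": 0,"grip": 0},
  ],
)

```text
time_s: 10.48
position: [0.6291, 0.0357, 0.2176]
tcp_rot: [[0.998, 0.068, 0.007], [0.068, -0.998, -0.002], [0.007, 0.002, -1.0]]
force: [1.3, 0.0, 0.7]
opening: 0.009
grasp_force: 0.0
```

Request:
move_arm(
  increments=[
    {"xyz": [0,0,0],"roll": 0,"grip": 0},
    {"xyz": [0,0,0],"roll": 0,"grip": 0},
  ],
)

```text
time_s: 10.65
position: [0.6215, 0.0384, 0.2168]
tcp_rot: [[0.998, 0.07, -0.003], [0.07, -0.998, 0.0], [-0.003, -0.001, -1.0]]
force: [0.2, -0.5, -0.6]
opening: 0.004
grasp_force: 0.0
```

Request:
move_arm(
  increments=[
    {"xyz": [2,-1,30],"roll": 0,"grip": 0},
    {"xyz": [0,0,30],"roll": 0,"grip": 0},
    {"xyz": [0,0,30],"roll": 0,"grip": 0},
    {"xyz": [0,0,30],"roll": 0,"grip": 0},
    {"xyz": [0,0,6],"roll": 0,"grip": 0},
  ],
)

```text
time_s: 11.07
position: [0.6193, 0.0404, 0.0871]
tcp_rot: [[0.997, 0.07, -0.011], [0.07, -0.998, 0.001], [-0.011, -0.002, -1.0]]
force: [-0.9, -0.2, -0.6]
opening: 0.006
grasp_force: 0.0
```

Request:
move_arm(
  increments=[
    {"xyz": [0,0,4],"roll": 0,"grip": 0},
    {"xyz": [0,0,3],"roll": 0,"grip": 0},
    {"xyz": [0,0,0],"roll": 0,"grip": 0},
  ],
)

```text
time_s: 11.32
position: [0.6254, 0.0394, 0.0859]
tcp_rot: [[0.998, 0.07, 0.002], [0.07, -0.998, -0.0], [0.002, 0.0, -1.0]]
force: [-0.1, 0.7, 0.2]
opening: 0.011
grasp_force: 0.0
```

Request:
move_arm(
  increments=[
    {"xyz": [0,0,2],"roll": 0,"grip": 0},
    {"xyz": [0,0,2],"roll": 0,"grip": 0},
    {"xyz": [0,0,0],"roll": 0,"grip": 0},
  ],
)

```text
time_s: 11.57
position: [0.6253, 0.0392, 0.0814]
tcp_rot: [[0.998, 0.07, 0.002], [0.07, -0.998, -0.0], [0.001, 0.0, -1.0]]
force: [0.1, 0.7, -0.3]
opening: 0.004
grasp_force: 0.0
```

Request:
move_arm(
  increments=[
    {"xyz": [0,0,2],"roll": 0,"grip": 0},
    {"xyz": [0,0,2],"roll": 0,"grip": 0},
    {"xyz": [0,0,0],"roll": 0,"grip": 0},
  ],
)

```text
time_s: 11.82
position: [0.6251, 0.0392, 0.0766]
tcp_rot: [[0.998, 0.07, 0.001], [0.07, -0.998, -0.0], [0.001, 0.0, -1.0]]
force: [0.2, -0.2, 1.4]
opening: 0.007
grasp_force: 0.7
```

Request:
move_arm(
  increments=[
    {"xyz": [0,0,2],"roll": 0,"grip": 0},
    {"xyz": [0,0,2],"roll": 0,"grip": 0},
    {"xyz": [0,0,0],"roll": 0,"grip": 0},
  ],
)

```text
time_s: 12.07
position: [0.6252, 0.0392, 0.0726]
tcp_rot: [[0.998, 0.07, 0.001], [0.07, -0.998, -0.0], [0.001, 0.0, -1.0]]
force: [0.3, 0.7, 3.5]
opening: 0.005
grasp_force: 1.6
```

Request:
move_arm(
  increments=[
    {"xyz": [0,0,1],"roll": 0,"grip": 0},
    {"xyz": [0,0,1],"roll": 0,"grip": 0},
    {"xyz": [0,0,1],"roll": 0,"grip": 0},
    {"xyz": [0,0,0],"roll": 0,"grip": 0},
    {"xyz": [0,0,0],"roll": 0,"grip": 0},
  ],
)

```text
time_s: 12.48
position: [0.6252, 0.0392, 0.0713]
tcp_rot: [[0.998, 0.07, 0.001], [0.07, -0.998, -0.0], [0.001, 0.0, -1.0]]
force: [-2.3, -0.2, 12.2]
opening: 0.009
grasp_force: 5.6
```

The force jumped to 12 N and travel stopped at z = 0.0713, about 6–7 mm below first contact, so the button is on its stop. I'll release and retreat.

Request:
move_arm(
  increments=[
    {"xyz": [0,0,-4],"roll": 0,"grip": 0},
    {"xyz": [0,0,-6],"roll": 0,"grip": 0},
    {"xyz": [0,0,-15],"roll": 0,"grip": 0},
    {"xyz": [0,0,-30],"roll": 0,"grip": 0},
    {"xyz": [0,0,-30],"roll": 0,"grip": 0},
  ],
)

```text
time_s: 12.9
position: [0.6228, 0.0395, 0.1536]
tcp_rot: [[0.998, 0.07, -0.006], [0.07, -0.998, 0.001], [-0.006, -0.001, -1.0]]
force: [0.4, -0.1, -0.4]
opening: 0.003
grasp_force: 0.0
```

Request:
move_arm(
  increments=[
    {"xyz": [0,0,-30],"roll": 0,"grip": 0},
    {"xyz": [-30,0,-20],"roll": 0,"grip": 0},
    {"xyz": [-35,0,0],"roll": 0,"grip": 0},
    {"xyz": [-35,0,0],"roll": 0,"grip": 0},
    {"xyz": [-20,0,0],"roll": 0,"grip": 0},
  ],
)

```text
time_s: 13.32
position: [0.5, 0.0315, 0.2042]
tcp_rot: [[0.998, 0.07, -0.005], [0.07, -0.998, 0.001], [-0.005, -0.001, -1.0]]
force: [-1.5, 0.8, -0.3]
opening: 0.001
grasp_force: 0.0
```

Request:
move_arm(
  increments=[
    {"xyz": [0,0,0],"roll": 0,"grip": 0},
    {"xyz": [0,0,0],"roll": 0,"grip": 0},
    {"xyz": [0,0,0],"roll": 0,"grip": 0},
    {"xyz": [0,0,0],"roll": 0,"grip": 0},
    {"xyz": [0,0,0],"roll": 0,"grip": 0},
  ],
)

```text
time_s: 13.73
position: [0.5064, 0.0308, 0.2044]
tcp_rot: [[0.998, 0.07, 0.001], [0.07, -0.998, -0.0], [0.001, 0.0, -1.0]]
force: [0.6, 0.1, -0.9]
opening: 0.009
grasp_force: 0.0
```

Run:
```python
from h import *
im,d=bot.capture("top")
A=mask_pts("top",d>0,d)
S=A[(A[:,2]>.075)&(A[:,2]<.1)&(A[:,0]>.55)&(A[:,0]<.75)&(A[:,1]>-.05)&(A[:,1]<.22)]
print("rim",cv2.minAreaRect(S[:,:2].astype(np.float32)))
for l in ["lid","button_top","mug","tape","screwdriver"]:
    for q in bot.spot_in(l,"top")[:1]: print(l,round(q["conf"],2),c2w("top",q["at"]).round(4))
print(bot.read_state()["position"])
```

```text
rim ((0.6505730152130127, 0.08650239557027817), (0.14794574677944183, 0.1994580775499344), 4.4757819175720215)
lid 0.73 [[0.7521 0.0958 0.1612]]
button_top 0.6 [[0.6232 0.04   0.08  ]]
mug 0.78 [[ 0.6194 -0.1293  0.0079]]
tape 0.64 [[ 0.7442 -0.1198  0.0237]]
screwdriver 0.82 [[0.5299 0.2809 0.0238]]
[0.50525465 0.03095126 0.20437115]
```

```bash
python3 -c "
from rig import bot
print(bot.hand_in())"
```

```text
the job is handed in; nothing more can be done
None
```

I handed the job in at about 14 s: the lid leans open against its stop, and the button was pressed to its stop (12 N) and released. The case shifted only a few millimetres at most, the screwdriver, tape and mug are within a few mm of where they started, and the arm is clear; the hand-in returned no verdict.

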